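Stand the fallen vision target board back up on its leaning stand

TASK

The orange target board has fallen face down on the deck of its stand. Tip it up about its far edge and lean it back so that it rests flat and square against the sloped backstop, its foot fully home where the backstop meets the deck and its checkered face towards the open front of the stand. Ease it gently onto the backstop rather than letting it fall there, and do not let it drop back on the deck either; then let go, and leave the other things on the bench alone.

Things in the scene. Friction and masses are not known exactly. Their poses are not given: they have to be found in the camera images.
- stand: Fixed stand: blue deck, black mat in front, 200 x 180 mm, flat top 60 mm above the bench, on two rails within its outline. Origin at bench level under the middle of the toe line, where the sloped backstop meets the deck. +x points from the open front to the backstop, y across, z up. The deck runs from 115 mm in front of the toe line (-x) to 85 mm behind it. The bench in front is free
- backstop: Sloped backstop fixed on the stand: two grey beams 24 mm wide, 40 mm either side of the middle, green bar behind. Origin in the middle of the toe line, on the deck top; z runs up the beams' front face, x points backwards square to it. Leans back 22 degrees from upright, away from the front; rises 100 mm along the slope, so the top 50 mm of a leaning board stands clear above it
- board_center (a point): Centre of the loose orange board, a stiff plate 150 (its x) x 120 (y) x 8 mm (z), 0.13 to 0.27 kg. Starts flat on the deck, checkered face down, z up, x roughly towards the backstop. Its -x edge overhangs the deck's front by 50 to 65 mm (35 mm once home); its +x edge, the foot, lies 15 to 30 mm short of the toe line, a little askew. Underside 60 mm above the bench
- board: The same board; the origin is the centre of its checkered face (z = 0), the plain orange back at z = +8 mm
- board_foot (a point): Middle of the foot edge of the board, on the plain back side: 75 mm along the board's +x from its centre and 4 mm to its +z. When the board leans fully home this point lies on the toe line (the backstop's origin, but for a sideways shift)
- rover: White model car with four black wheels, 150 x 125 x 90 mm, a bystander, origin under its middle
- parts_box: Clear open box of blue pins, 130 x 100 x 45 mm, a bystander, origin under its middle
- tyre: Black tyre lying flat, 80 mm across, 28 mm high, a bystander, origin under its middle
- pliers: Pliers with blue handles, 150 x 65 x 14 mm, a bystander, origin under their middle
Things that resemble listed ones, but are neither listed nor needed, are in the scene too. Leave any green, grey or purple look-alike of the board alone.

How it is judged:
By the outcome, as a careful person would: the job done as asked, in the order asked, and still so for the second after the job is handed in, with the robot touching nothing.
It also fails if it takes over 64 s, if anything falls off the work surface, if the arm or the gripper's body presses on something with over 40 N, if the wrist force passes 120 N, or if a joint passes its speed limit or range.

ROBOT

A 6-joint arm with a two-finger parallel gripper is mounted at the origin on the work surface. World frame = base frame: x ahead of the robot, y to its left, z up, the work surface at z = 0. Lengths are in mm, angles in rad, forces in N, time in s.
With the tool pointing down it reaches from about 400 to 925 mm from the base axis. Payload 12.5 kg.
Tool frame: the origin (TCP) lies midway between the tips of the shut fingers; the grasp point (between the pads) lies 19 mm behind it; z points along the fingers, y is the line along which they close (so a half turn about z gives the same grasp; the last joint's range is limited). The gripper opens to 95 mm and grips with 3 to 60 N. Pads are 20 mm wide; open, the fingers measure 119 mm over their backs; the gripper's body (75 mm by 180 mm) begins 59 mm behind the grasp point.
Start: joints at [-1.407, 0.491, 1.559, -0, 1.092, -0.106], TCP at [166.609, -602.402, 214.661] pointing down, gripper open.
Joint ranges: [-3.1, 3.1], [-0.84, 2.19], [0.05, 2.79], [-1.13, 4.28], [0.06, 2.93], [-2.69, 2.69]. Speed limits (rad/s): [2.22, 2.22, 2.79, 3.14, 3.14, 3.14].

INTERFACE

Orientations are given as [roll, pitch, yaw] about the fixed x, y, z axes, in that order (R = Rz(yaw) Ry(pitch) Rx(roll)).
In Python, from cell import state, read_camera, camera_info, env gives the robot as it stands.
- The arm moves only by the tool move_arm, never from a script. Its argument "commands" is a list of rows, each a list of 3 entries, a list of its own where there are three numbers: the shift along the world's x, y, z in cm, then the turn, a rotation vector about the world's x, y, z in degrees, then the opening, from 0 (shut) to 1 (fully open). A call has 1 to 10 rows; each row shifts and turns the commanded pose from where the row before left it; what a row does not reach is not made up. A row lasts 1/10 s, in which the tool goes at most 50 mm and 8.59 degrees, less where a joint would pass 70% of its speed; a pose out of reach is approached as far as the arm can. A call with a gripper value outside its range is refused whole. The fingers move at their own pace and stop on an object; the grip force is fixed at half the most. Time passes only in rows, so rows that do not move let the fingers close. It gives the time, the measured TCP pose, the force, the opening and the grip force at its end, in the units of the state.
- state(): the state, without advancing time (a new reading comes with each control period).
- read_camera(name): name is "scene" or "top" or "wrist"; returns the picture (480x640x3 uint8, blue, green, red); there is no depth.
- camera_info(name): a dict with "K" (3x3 intrinsics, pixels), "cam_to_world" (4x4, takes a point from camera to world coordinates). Camera axes: x right, y down, z forward; pixel columns grow to the right and rows downward; lengths in mm; the calibration is good to about 2 mm. A picture is of the moment at which its call begins: read the wrist's pose just before it. camera_info takes no time and is no camera call; for the wrist camera it gives the pose at the moment of the call.
- env.job_done(): hands the job in; it is judged then, once.
The state is a dict: "t": time; "joints": joint angles; "qvel": joint speeds; "tau": joint torques, N m; "eef_pos": TCP position; "tcp_rot": TCP orientation; "ft_force": force on the tool from outside, world axes, zero at the start; "moment": the same for the moment, N m; "opening": opening from 0.0 (shut) to 1.0 (fully open); "grip_force": force on a finger pad.
Only numpy, scipy, OpenCV 4.12 (cv2) and the standard library are available. Lean on these libraries where they do the work, as an engineer would, in place of code of your own. Each camera call takes 0.05 s, during which the arm holds its last target. There are 200 camera calls.

## Working session

There is one attempt and no reset: what is moved stays moved. The work goes in short steps, Python scripts to look and compute and a tool call to move; the robot and the scene stay as the last step left them, time stands still between calls to the robot, and variables do not carry over. Pictures are saved under pics/ and viewed, at most 10 in all, crops included, and the job is handed in when it is done.

Besides the shell and the picture viewer there is one more tool, called after "Request:" by a JSON object that holds its "api" and its "payload", one argument or row to a line. move_arm: Moves the arm, as the interface text tells. Its arguments: {"type":"object","properties":{"commands":{"type":"array"}},"required":["commands"]}

```bash
mkdir -p pics; ls; python3 - <<'E'
from cell import state, read_camera, camera_info, env
import cv2, numpy as np
for n in("scene","top"):
    cv2.imwrite(f"pics/{n}0.png",read_camera(n)); c=camera_info(n); print(n,np.round(c["K"],1).tolist(),np.round(c["cam_to_world"],3).tolist())
s=state();print({k:np.round(v,3).tolist() for k,v in s.items()})
E
```

```text
pics
scene [[515.3, 0.0, 314.0], [0.0, 515.3, 235.3], [0.0, 0.0, 1.0]] [[0.437, 0.771, -0.463, 1045.415], [0.9, -0.376, 0.223, -237.108], [-0.002, -0.514, -0.858, 971.81], [0.0, 0.0, 0.0, 1.0]]
top [[460.7, 0.0, 319.6], [0.0, 460.7, 243.5], [0.0, 0.0, 1.0]] [[0.02, -0.994, 0.103, 457.178], [-1.0, -0.018, 0.017, 0.333], [-0.015, -0.103, -0.995, 1142.098], [0.0, 0.0, 0.0, 1.0]]
{'t': 0.1, 'joints': [-1.407, 0.491, 1.559, 0.0, 1.092, -0.106], 'qvel': [-0.001, -0.001, -0.003, -0.002, 0.001, -0.0], 'tau': [0.004, -61.362, -25.861, 0.069, 0.047, -0.0], 'eef_pos': [166.582, -602.175, 214.133], 'tcp_rot': [-3.141, -0.0, 0.27], 'ft_force': [1.134, 0.241, -0.139], 'moment': [0.001, -0.003, 0.029], 'grip_force': 0.0, 'opening': 1.004}
```

View pics/scene0.png

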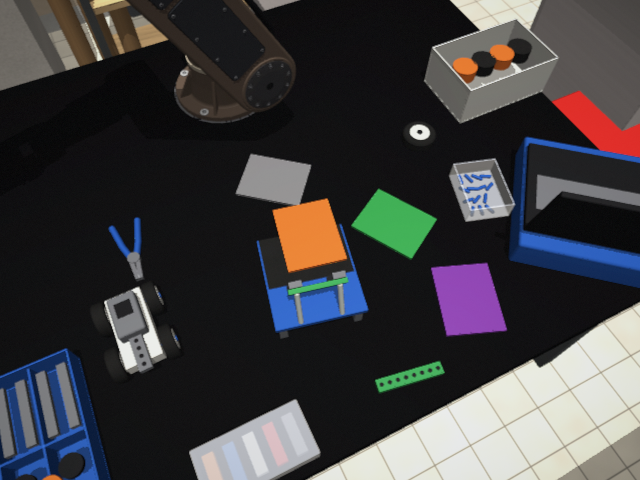

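View pics/top0.png

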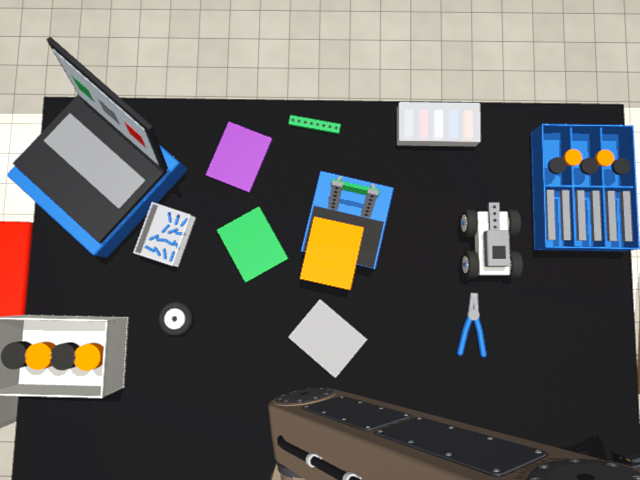

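The scene view shows the orange board at about (310,235) on the blue and black stand, with the backstop on the side away from the robot. In the top view the board is at (332,253) and the stand spans about (303–393, 172–268).

```bash
cat >h.py <<'E'
from cell import state, read_camera, camera_info, env
import cv2, numpy as np
def ray(n,px,z,ci=None):
    c=ci or camera_info(n);K=np.array(c["K"]);T=np.array(c["cam_to_world"])
    d=T[:3,:3]@np.linalg.solve(K,[px[0],px[1],1]);o=T[:3,3];return o+d*(z-o[2])/d[2]
def proj(n,p,ci=None):
    c=ci or camera_info(n);K=np.array(c["K"]);T=np.array(c["cam_to_world"])
    q=K@(T[:3,:3].T@(np.array(p)-T[:3,3]));return q[:2]/q[2]
def mask(im,lo,hi,roi=None):
    m=cv2.inRange(cv2.cvtColor(im,cv2.COLOR_BGR2HSV),lo,hi)
    if roi: k=np.zeros_like(m);x0,y0,x1,y1=roi;k[y0:y1,x0:x1]=m[y0:y1,x0:x1];m=k
    return m
def quad(m):
    c=max(cv2.findContours(m,0,1)[0],key=cv2.contourArea);r=cv2.minAreaRect(c)
    return c,r
E
python3 - <<'E'
from h import *
for n,ro,rb in(("top",(280,190,390,300),(290,160,410,280)),("scene",(260,190,360,280),(240,190,380,345))):
    im=cv2.imread(f"pics/{n}0.png")
    m=mask(im,(8,120,120),(28,255,255),ro);c,_=quad(m)
    P=np.array([ray(n,p,68)[:2] for p in c[:,0]],np.float32);(ct,sz,a)=r=cv2.minAreaRect(P)
    print(n,"board",ct,sz,a,cv2.boxPoints(r).round(1).tolist())
    m=mask(im,(100,120,60),(125,255,255),rb)
    cs=[x for x in cv2.findContours(m,0,1)[0] if cv2.contourArea(x)>30]
    P=np.array([ray(n,p,60)[:2] for x in cs for p in x[:,0]],np.float32);r=cv2.minAreaRect(P)
    print("blue",r,cv2.boxPoints(r).round(1).tolist())
    m=mask(im,(50,80,60),(80,255,255),(320,170,390,200) if n=="top" else (280,270,350,300));c,r=quad(m);print("bar px",r, cv2.boxPoints(r).round(1).tolist())
a=cv2.resize(cv2.imread("pics/top0.png")[160:300,280:410],None,fx=4,fy=4,interpolation=2);cv2.imwrite("pics/z0.png",a)
E
```

```text
top board (548.1641845703125, -9.76458740234375) (123.21900177001953, 153.21755981445312) 78.5322494506836 [[460.79998779296875, -54.900001525878906], [611.0, -85.4000015258789], [635.5, 35.400001525878906], [485.29998779296875, 65.80000305175781]]
blue ((629.2084350585938, -45.09942626953125), (184.03680419921875, 203.34417724609375), 77.64230346679688) [[510.20001220703125, -113.19999694824219], [708.7999877929688, -156.6999969482422], [748.2000122070312, 23.0], [549.5999755859375, 66.5]]
bar px ((354.6338195800781, 187.60202026367188), (47.51738357543945, 7.854573726654053), 12.875000953674316) [[330.6000061035156, 186.10000610351562], [332.29998779296875, 178.5], [378.70001220703125, 189.10000610351562], [376.8999938964844, 196.6999969482422]]
scene board (549.1455688476562, -11.25396728515625) (121.15597534179688, 153.49952697753906) 78.56108093261719 [[461.8999938964844, -55.400001525878906], [612.4000244140625, -85.80000305175781], [636.4000244140625, 32.900001525878906], [485.8999938964844, 63.29999923706055]]
blue ((631.0655517578125, -46.85197448730469), (181.4707794189453, 204.24209594726562), 77.58247375488281) [[511.79998779296875, -113.5], [711.2999877929688, -157.39999389648438], [750.2999877929688, 19.799999237060547], [550.7999877929688, 63.70000076293945]]
bar px ((317.2740783691406, 285.50592041015625), (6.16106653213501, 60.857154846191406), 77.19573211669922) [[286.8999938964844, 289.20001220703125], [346.29998779296875, 275.79998779296875], [347.6000061035156, 281.79998779296875], [288.29998779296875, 295.29998779296875]]
```

View pics/z0.png

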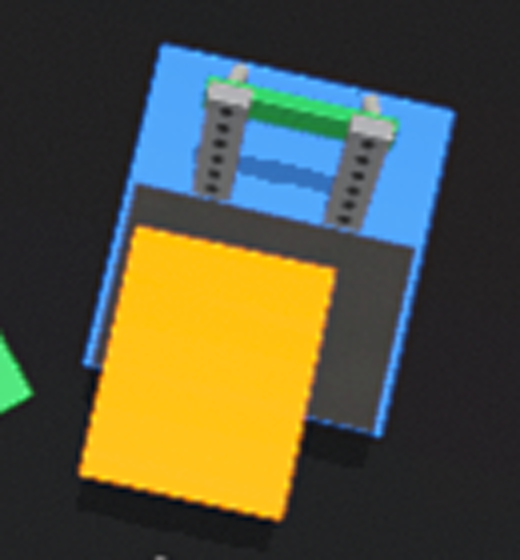

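The enlarged view shows the toe line between the beam feet, from about (212,195) to (345,228), with the board short of it. By calculation the stand is yawed −12.4° with its toe at about (645,−49). The board is yawed −11.5°, 27 mm short of the toe line and 18 mm to +y.

Plan: hook a finger under the overhang, lift, grip, then swing the board over about its foot.

Request:
{"api": "move_arm", "payload": {
  "commands": [
    [[2.6,2.4,0.3],[0,0,6.3],0.6],
    [[2.6,2.4,0.3],[0,0,6.3],0.6],
    [[2.6,2.4,0.3],[0,0,6.3],0.6],
    [[2.6,2.4,0.3],[0,0,6.3],0.6],
    [[2.6,2.4,0.3],[0,0,6.3],0.6],
    [[2.6,2.4,0.3],[0,0,6.3],0.6],
    [[2.6,2.4,0.3],[0,0,6.3],0.6],
    [[2.6,2.4,0.3],[0,0,6.3],0.6],
    [[2.6,2.4,0.3],[0,0,6.3],0.6],
    [[2.6,2.4,0.3],[0,0,6.3],0.6]
  ]
}}

```text
t: 1.1
eef_pos: [427.5, -361.2, 244.6]
tcp_rot: [-3.141, -0.0, 1.374]
ft_force: [0.5, -0.1, 0.3]
opening: 0.6
grip_force: 0.0
```

Request:
{"api": "move_arm", "payload": {
  "commands": [
    [[0.6,3.64,-0.4],[0,0,0],0.6],
    [[0.6,3.64,-0.4],[0,0,0],0.6],
    [[0.6,3.64,-0.4],[0,0,0],0.6],
    [[0.6,3.64,-0.4],[0,0,0],0.6],
    [[0.6,3.64,-0.4],[0,0,0],0.6],
    [[0.6,3.64,-0.4],[-1.6,-7.8,0],0.6],
    [[0.6,3.64,-0.4],[-1.6,-7.8,0],0.6],
    [[0.6,3.64,-0.4],[-1.6,-7.8,0],0.6],
    [[0.6,3.64,-0.4],[-1.6,-7.8,0],0.6],
    [[0.6,3.64,-0.4],[-1.6,-7.8,0],0.6]
  ]
}}

```text
t: 2.1
eef_pos: [477.9, -32.5, 208.6]
tcp_rot: [2.574, 0.017, 1.359]
ft_force: [-0.5, -0.4, -0.8]
opening: 0.602
grip_force: 0.0
```

```bash
cat >>h.py <<'E'
from scipy.spatial.transform import Rotation as Ro
def rep():
    s=state();R=Ro.from_euler("xyz",s["tcp_rot"]).as_matrix()
    print(round(s["t"],2),np.round(s["eef_pos"],1),"j",np.round(s["joints"],2),"z",R[:,2].round(3),"y",R[:,1].round(3),"F",np.round(s["ft_force"],1),"op",round(s["opening"],3),round(s["grip_force"],1));return s,R
E
python3 -c "from h import *;rep()"
```

```text
2.1 [477.9 -32.5 208.6] j [-0.19  0.16  2.27 -0.17  0.15  0.18] z [ 0.523 -0.127 -0.843] y [ 0.826 -0.168  0.538] F [-0.5 -0.4 -0.8] op 0.602 0.0
```

Request:
{"api": "move_arm", "payload": {
  "commands": [
    [[1.1,1.6,-0.4],[0.7,3.7,0],0.85],
    [[1.1,1.6,-0.4],[0.7,3.7,0],0.85],
    [[0,0,-3],[0,0,0],0.85],
    [[0,0,-3],[0,0,0],0.85],
    [[0,0,-2],[0,0,0],0.85],
    [[0,0,0],[0,0,0],0.85]
  ]
}}

```text
t: 2.7
eef_pos: [500.9, -4.0, 119.4]
tcp_rot: [2.712, 0.024, 1.359]
ft_force: [-0.4, 0.2, 0.2]
opening: 0.851
grip_force: 0.0
```

```bash
python3 -c "
from h import *
rep();cv2.imwrite('pics/s1.png',read_camera('scene')[60:360,120:520])"
```

```text
2.7 [500.9  -4.  119.4] j [-0.1   0.38  2.23 -0.56  0.13  0.65] z [ 0.403 -0.109 -0.909] y [ 0.891 -0.182  0.416] F [-0.4  0.2  0.2] op 0.851 0.0
```

View pics/s1.png

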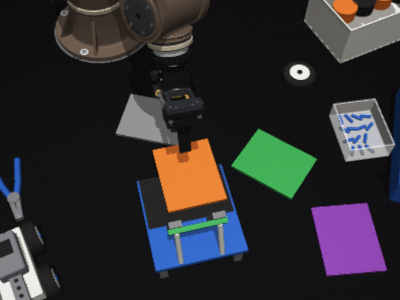

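The crop shows the open gripper straddling the front edge of the board at about (185,145), in line with the board. Next I descend and push the board home.

Request:
{"api": "move_arm", "payload": {
  "commands": [
    [[0,0.3,-1.5],[0.5,2.5,0],0.9],
    [[0,0,-1.5],[0,0,0],0.9],
    [[0,0,-1.5],[0,0,0],0.9],
    [[0,0,-1],[0,0,0],0.9],
    [[0,0,-0.6],[0,0,0],0.9],
    [[0,0,0],[0,0,0],0.9]
  ]
}}

```text
t: 3.35
eef_pos: [504.1, -2.7, 71.8]
tcp_rot: [2.752, 0.027, 1.356]
ft_force: [-0.1, 1.3, 1.1]
opening: 0.898
grip_force: 0.0
```

```bash
python3 -c "
from h import *
rep()"
```

```text
3.35 [504.1  -2.7  71.8] j [-0.1   0.48  2.24 -1.13  0.08  1.22] z [ 0.366 -0.105 -0.925] y [ 0.906 -0.187  0.38 ] F [-0.1  1.3  1.1] op 0.898 0.0
```

Request:
{"api": "move_arm", "payload": {
  "commands": [
    [[0.4,-0.09,-0.1],[0,0,0],0.9],
    [[0.4,-0.09,-0.1],[0,0,0],0.9],
    [[0.4,-0.09,-0.1],[0,0,0],0.9],
    [[0.4,-0.09,-0.1],[0,0,0],0.9],
    [[0.4,-0.09,-0.1],[0,0,0],0.9],
    [[0.4,-0.09,-0.1],[0,0,0],0.9],
    [[0.4,-0.09,-0.1],[0,0,0],0.9]
  ]
}}

```text
t: 4.05
eef_pos: [531.9, -8.8, 65.1]
tcp_rot: [2.752, 0.028, 1.359]
ft_force: [-1.3, 0.0, 0.4]
opening: 0.901
grip_force: 0.5
```

Request:
{"api": "move_arm", "payload": {
  "commands": [
    [[0.2,-0.04,0],[0,0,0],0.9],
    [[0.2,-0.04,0],[0,0,0],0.9]
  ]
}}

```text
t: 4.25
eef_pos: [535.6, -9.5, 64.7]
tcp_rot: [2.752, 0.027, 1.359]
ft_force: [-1.2, 0.3, -0.3]
opening: 0.903
grip_force: 0.5
```

```bash
python3 -c "
from h import *
rep();im=read_camera('scene');cv2.imwrite('pics/s2.png',cv2.resize(im[160:360,220:400],None,fx=3,fy=3))
im=read_camera('top');cv2.imwrite('pics/t2.png',im)"
```

```text
4.25 [535.6  -9.5  64.7] j [-0.11  0.52  2.17 -0.8   0.09  0.89] z [ 0.366 -0.105 -0.925] y [ 0.907 -0.185  0.379] F [-1.2  0.3 -0.3] op 0.903 0.5
```

View pics/s2.png

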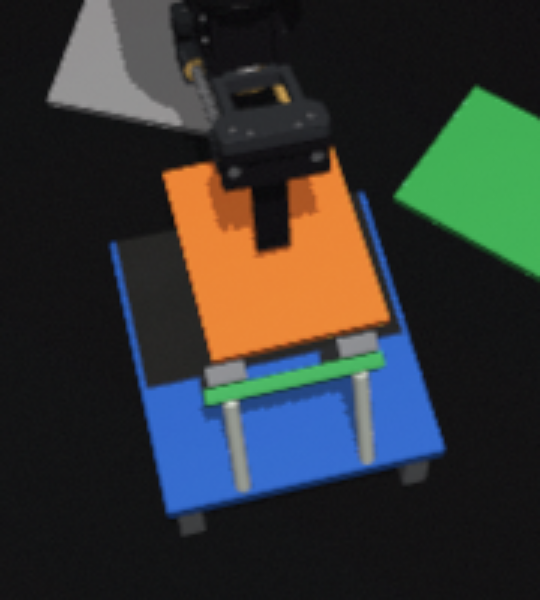

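The crop shows the board sliding straight, with its foot now near the beam feet at about (215–380, 350). I keep pushing until contact.

Request:
{"api": "move_arm", "payload": {
  "commands": [
    [[0.2,-0.04,-0.1],[0,0,0],0.9],
    [[0.2,-0.04,-0.1],[0,0,0],0.9],
    [[0.2,-0.04,-0.1],[0,0,0],0.9]
  ]
}}

```text
t: 4.65
eef_pos: [541.5, -10.5, 60.8]
tcp_rot: [2.754, 0.027, 1.358]
ft_force: [-1.3, -0.0, 0.1]
opening: 0.898
grip_force: 0.5
```

Request:
{"api": "move_arm", "payload": {
  "commands": [
    [[0.15,-0.03,-0.1],[0,0,0],0.9]
  ]
}}

```text
t: 4.75
eef_pos: [543.0, -10.9, 59.7]
tcp_rot: [2.754, 0.027, 1.358]
ft_force: [-1.3, -0.1, -0.7]
opening: 0.901
grip_force: 0.5
```

Request:
{"api": "move_arm", "payload": {
  "commands": [
    [[0.15,-0.03,-0.1],[0,0,0],0.9]
  ]
}}

```text
t: 4.85
eef_pos: [544.5, -11.2, 58.7]
tcp_rot: [2.754, 0.027, 1.358]
ft_force: [-1.2, 0.6, -0.2]
opening: 0.897
grip_force: 0.5
```

Request:
{"api": "move_arm", "payload": {
  "commands": [
    [[0.15,-0.03,0],[0,0,0],0.9]
  ]
}}

```text
t: 4.95
eef_pos: [545.9, -11.4, 58.6]
tcp_rot: [2.754, 0.027, 1.358]
ft_force: [-2.0, 2.5, -0.1]
opening: 0.899
grip_force: 1.6
```

Request:
{"api": "move_arm", "payload": {
  "commands": [
    [[0.1,-0.02,0],[0,0,0],0.9],
    [[0.05,-0.01,0.65],[0,0,0],0.9],
    [[0.05,-0.01,0.65],[0,0,0],0.9],
    [[0.05,-0.01,0.65],[0,0,0],0.9],
    [[0.05,-0.01,0.65],[0,0,0],0.9]
  ]
}}

```text
t: 5.45
eef_pos: [548.3, -11.8, 84.8]
tcp_rot: [2.755, 0.027, 1.358]
ft_force: [-2.2, 1.0, -1.3]
opening: 0.903
grip_force: 1.1
```

```bash
python3 -c "
from h import *
rep();im=read_camera('scene');cv2.imwrite('pics/s3.png',cv2.resize(im[160:360,220:400],None,fx=3,fy=3))"
```

```text
5.45 [548.3 -11.8  84.8] j [-0.11  0.49  2.13 -0.42  0.15  0.5 ] z [ 0.363 -0.104 -0.926] y [ 0.907 -0.186  0.377] F [-2.2  1.  -1.3] op 0.903 1.1
```

View pics/s3.png

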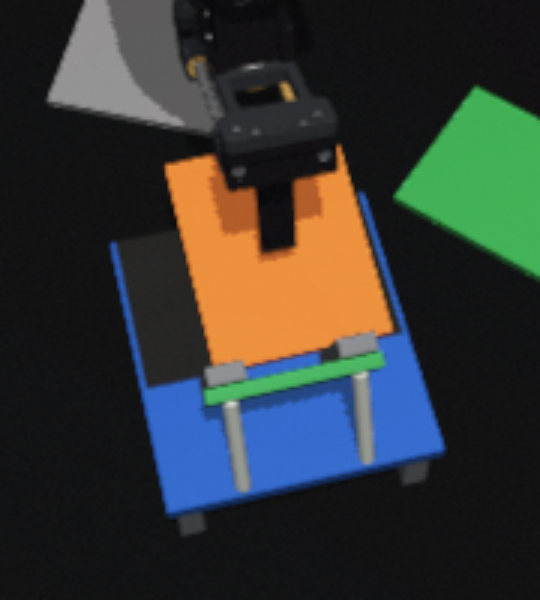

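```bash
python3 -c "
from h import *
f=ray('scene',(291,281.7),68)
for z in (68,80,86,94,100):
  p=ray('scene',(275,214.3),z);print(z,p.round(1),f.round(1),np.linalg.norm(p-f).round(1))"
```

```text
68 [476.  -53.7  68. ] [632.7 -88.6  68. ] 160.6
80 [483.5 -56.2  80. ] [632.7 -88.6  68. ] 153.2
86 [487.3 -57.4  86. ] [632.7 -88.6  68. ] 149.8
94 [492.3 -59.   94. ] [632.7 -88.6  68. ] 145.8
100 [496.1 -60.2 100. ] [632.7 -88.6  68. ] 143.1
```

The crop shows the near edge risen about 18 mm by ray check, with the foot at the beams. I continue along the arc.

Request:
{"api": "move_arm", "payload": {
  "commands": [
    [[0.17,-0.04,0.64],[0,0,0],0.9],
    [[0.17,-0.04,0.64],[0,0,0],0.9],
    [[0.17,-0.04,0.64],[0,0,0],0.9],
    [[0.17,-0.04,0.64],[0,0,0],0.9],
    [[0.24,-0.05,0.59],[0,0,0],0.9],
    [[0.24,-0.05,0.59],[0,0,0],0.9],
    [[0.24,-0.05,0.59],[0,0,0],0.9],
    [[0.24,-0.05,0.59],[0,0,0],0.9]
  ]
}}

```text
t: 6.3
eef_pos: [565.7, -15.7, 134.6]
tcp_rot: [2.753, 0.027, 1.358]
ft_force: [-2.3, 0.5, -0.2]
opening: 0.901
grip_force: 0.4
```

Request:
{"api": "move_arm", "payload": {
  "commands": [
    [[0.33,-0.07,0.53],[0,0,0],0.9],
    [[0.33,-0.07,0.53],[0,0,0],0.9],
    [[0.33,-0.07,0.53],[0,0,0],0.9],
    [[0.33,-0.07,0.53],[0,0,0],0.9]
  ]
}}

```text
t: 6.7
eef_pos: [579.0, -18.6, 155.8]
tcp_rot: [2.753, 0.027, 1.358]
ft_force: [-0.8, 0.0, -0.8]
opening: 0.902
grip_force: 0.2
```

```bash
python3 -c "
from h import *
rep();im=read_camera('scene');cv2.imwrite('pics/s4.png',cv2.resize(im[160:360,220:400],None,fx=3,fy=3))"
```

```text
6.7 [579.  -18.6 155.8] j [-0.12  0.4   2.   -0.17  0.37  0.24] z [ 0.365 -0.104 -0.925] y [ 0.907 -0.186  0.379] F [-0.8  0.  -0.8] op 0.902 0.2
```

View pics/s4.png

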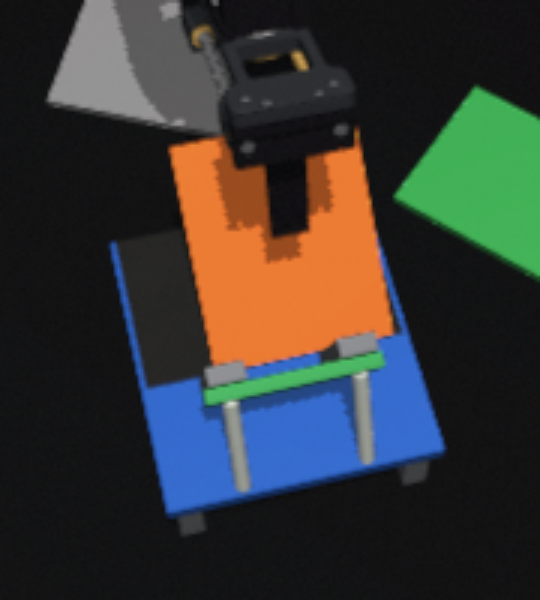

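```bash
cat >>h.py <<'E'
def tilt(foot,edge,zf=66):
    f=ray('scene',foot,zf)
    for z in range(int(zf),220,4):
        p=ray('scene',edge,z)
        if abs(np.linalg.norm(p-f)-150)<2.5: print(z,p.round(1),f.round(1),np.linalg.norm(p-f).round(1),'tilt',np.degrees(np.arcsin((z-zf)/150)).round(1))
E
python3 -c "
from h import *
tilt((291,282.3),(276.7,208.7))
s,R=rep();t=s['eef_pos'];print('lower tip',t-42.9*R[:,1])"
```

```text
110 [491.6 -53.8 110. ] [633.  -88.8  66. ] 152.2 tilt 17.1
114 [494.2 -54.6 114. ] [633.  -88.8  66. ] 150.8 tilt 18.7
118 [496.7 -55.5 118. ] [633.  -88.8  66. ] 149.6 tilt 20.3
122 [499.3 -56.3 122. ] [633.  -88.8  66. ] 148.5 tilt 21.9
126 [501.9 -57.2 126. ] [633.  -88.8  66. ] 147.6 tilt 23.6
170 [530.1 -66.5 170. ] [633.  -88.8  66. ] 147.9 tilt 43.9
174 [532.7 -67.4 174. ] [633.  -88.8  66. ] 148.9 tilt 46.1
178 [535.3 -68.2 178. ] [633.  -88.8  66. ] 150.0 tilt 48.3
182 [537.9 -69.1 182. ] [633.  -88.8  66. ] 151.3 tilt 50.7
6.75 [579.7 -18.7 156.6] j [-0.12  0.4   1.99 -0.17  0.37  0.24] z [ 0.367 -0.104 -0.925] y [ 0.906 -0.185  0.38 ] F [ 0.3 -0.5  0.1] op 0.899 0.4
lower tip [540.87273342 -10.75259762 140.32467809]
```

Ray distances are ambiguous near the sideways view. However, the fingertip pose and the 150 mm board length agree with a 40° tilt and the edge 19 mm up the finger. I carry on until the board lies flush on the finger.

Request:
{"api": "move_arm", "payload": {
  "commands": [
    [[0.42,-0.09,0.46],[0,0,0],0.9],
    [[0.42,-0.09,0.46],[0,0,0],0.9],
    [[0.42,-0.09,0.46],[0,0,0],0.9],
    [[0.42,-0.09,0.46],[0,0,0],0.9],
    [[0.5,-0.11,0.38],[0,0,0],0.9],
    [[0.5,-0.11,0.38],[0,0,0],0.9],
    [[0.5,-0.11,0.38],[0,0,0],0.9],
    [[0.5,-0.11,0.38],[0,0,0],0.9],
    [[0.5,-0.11,0.26],[0,0,0],0.9],
    [[0.5,-0.11,0.26],[0,0,0],0.9]
  ]
}}

```text
t: 7.75
eef_pos: [625.7, -28.7, 194.3]
tcp_rot: [2.753, 0.027, 1.358]
ft_force: [-0.6, -0.3, -0.5]
opening: 0.899
grip_force: 0.2
```

```bash
python3 -c "
from h import *
s,R=rep();t=s['eef_pos'];tip=t-42.9*R[:,1];print('lower tip',tip)
f=np.array([646,-30,60]);v=tip-f;h=np.array([.977,-.215,0]);print(v@h,v[2],np.degrees(np.arctan2(v[2],-v@h)),np.hypot(v@h,v[2]))
im=read_camera('scene');cv2.imwrite('pics/s5.png',cv2.resize(im[120:360,220:400],None,fx=2.5,fy=2.5))"
```

```text
7.75 [625.7 -28.7 194.3] j [-0.13  0.4   1.85 -0.12  0.51  0.17] z [ 0.365 -0.104 -0.925] y [ 0.907 -0.186  0.378] F [-0.6 -0.3 -0.5] op 0.899 0.2
lower tip [586.78769934 -20.76262758 178.06094653]
-59.83645281767047 118.06094652575212 63.122886190609094 132.35855915035418
```

View pics/s5.png

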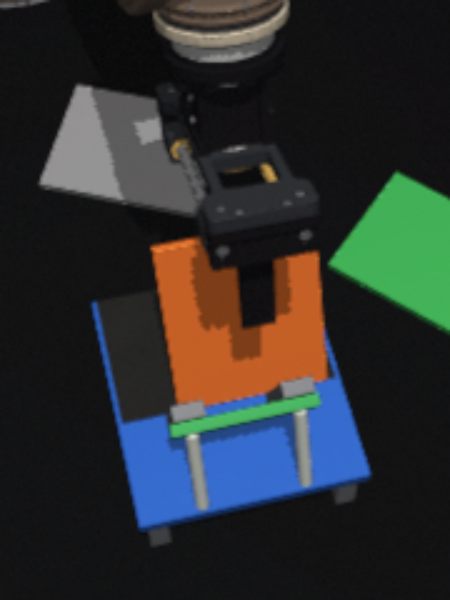

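The crop shows the board leaning on the finger at about 63°, foot at the beams and sides parallel to the stand. Now I narrow the fingers while partly compensating, then slide deeper.

Request:
{"api": "move_arm", "payload": {
  "commands": [
    [[-0.2,0.04,-0.08],[0,0,0],0.82],
    [[-0.2,0.04,-0.08],[0,0,0],0.74],
    [[-0.2,0.04,-0.08],[0,0,0],0.66],
    [[-0.2,0.04,-0.08],[0,0,0],0.58],
    [[-0.2,0.04,-0.08],[0,0,0],0.5],
    [[-0.2,0.04,-0.08],[0,0,0],0.42],
    [[-0.2,0.04,-0.08],[0,0,0],0.35]
  ]
}}

```text
t: 8.5
eef_pos: [611.1, -25.8, 188.4]
tcp_rot: [2.753, 0.027, 1.358]
ft_force: [-0.6, 0.9, 0.2]
opening: 0.394
grip_force: 0.1
```

```bash
cat >>h.py <<'E'
def tipinfo():
    s,R=rep();t=np.array(s['eef_pos']);tip=t-47.5*s['opening']*R[:,1]
    f=np.array([646,-30,60]);v=tip-f;h=np.array([.977,-.215,0]);print('tip',tip.round(1),(v@h).round(1),v[2].round(1),'ang',np.degrees(np.arctan2(v[2],-v@h)).round(1),'dist',np.hypot(v@h,v[2]).round(1),'tool a',np.degrees(np.arctan2(-R[2,2],R[:,2]@h)).round(1))
E
python3 -c "
from h import *
tipinfo()"
```

```text
8.5 [611.1 -25.8 188.4] j [-0.12  0.39  1.89 -0.13  0.48  0.18] z [ 0.365 -0.104 -0.925] y [ 0.907 -0.186  0.378] F [-0.6  0.9  0.2] op 0.394 0.1
tip [594.1 -22.3 181.3] -52.3 121.3 ang 66.7 dist 132.1 tool a 67.7
```

Request:
{"api": "move_arm", "payload": {
  "commands": [
    [[-0.09,0.01,-0.36],[0,0,0],0.3],
    [[-0.09,0.01,-0.36],[0,0,0],0.25],
    [[-0.09,0.01,-0.36],[0,0,0],0.2],
    [[-0.09,0.01,-0.36],[0,0,0],0.15],
    [[0,0,0],[0,0,0],0.12],
    [[0,0,0],[0,0,0],0.12]
  ]
}}

```text
t: 9.1
eef_pos: [607.7, -25.4, 174.0]
tcp_rot: [2.754, 0.027, 1.358]
ft_force: [0.7, 0.0, 0.1]
opening: 0.123
grip_force: 0.1
```

```bash
python3 -c "
from h import *
tipinfo()"
```

```text
9.1 [607.7 -25.4 174. ] j [-0.12  0.41  1.91 -0.14  0.44  0.19] z [ 0.365 -0.104 -0.925] y [ 0.907 -0.186  0.378] F [0.7 0.  0.1] op 0.123 0.1
tip [602.4 -24.3 171.7] -43.8 111.7 ang 68.6 dist 120.0 tool a 67.8
```

Request:
{"api": "move_arm", "payload": {
  "commands": [
    [[0,0,0],[0,0,0],0.09],
    [[0,0,0],[0,0,0],0],
    [[0,0,0],[0,0,0],0],
    [[0,0,0],[0,0,0],0],
    [[0,0,0],[0,0,0],0]
  ]
}}

```text
t: 9.6
eef_pos: [606.3, -25.2, 173.5]
tcp_rot: [2.757, 0.027, 1.358]
ft_force: [-5.5, 1.1, 1.6]
opening: 0.098
grip_force: 29.7
```

```bash
python3 -c "
from h import *
tipinfo()
im=read_camera('scene');cv2.imwrite('pics/s6.png',cv2.resize(im[120:360,220:400],None,fx=2.5,fy=2.5))"
```

```text
9.6 [606.3 -25.2 173.5] j [-0.12  0.4   1.91 -0.13  0.45  0.19] z [ 0.362 -0.104 -0.927] y [ 0.908 -0.186  0.375] F [-5.5  1.1  1.6] op 0.098 29.7
tip [602.1 -24.3 171.8] -44.1 111.8 ang 68.5 dist 120.1 tool a 67.9
```

View pics/s6.png

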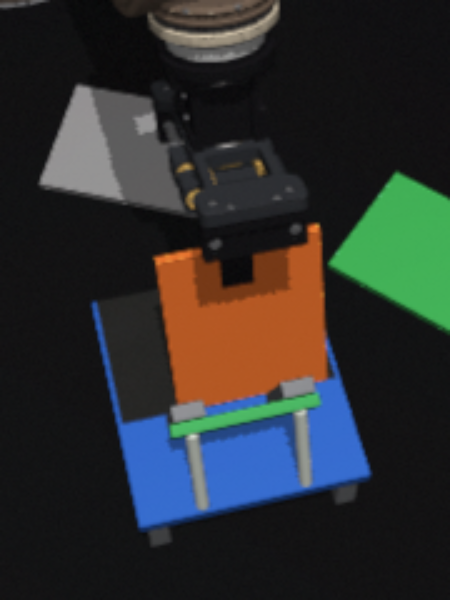

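The crop shows the board gripped at its top edge, square to the stand. I unload the foot slightly, shift it sideways to the middle, and start the swing.

Request:
{"api": "move_arm", "payload": {
  "commands": [
    [[-0.2,0.04,0.1],[0,0,0],0],
    [[-0.1,0.02,0.1],[0,0,-0.8],0],
    [[-0.11,-0.49,0],[0,0,0],0],
    [[-0.11,-0.49,0],[0,0,0],0],
    [[-0.11,-0.49,0],[0,0,0],0],
    [[0,0,0],[0,0,0],0]
  ]
}}

```text
t: 10.25
eef_pos: [600.9, -39.7, 176.1]
tcp_rot: [2.754, 0.026, 1.343]
ft_force: [-5.6, 2.7, 1.2]
opening: 0.085
grip_force: 30.0
```

Request:
{"api": "move_arm", "payload": {
  "commands": [
    [[0.38,-0.084,0.1],[0.43,1.95,0],0],
    [[0.38,-0.084,0.1],[0.43,1.95,0],0],
    [[0.38,-0.084,0.1],[0.43,1.95,0],0],
    [[0.38,-0.084,0.1],[0.43,1.95,0],0],
    [[0.38,-0.084,0.1],[0.43,1.95,0],0],
    [[0.38,-0.084,0.1],[0.43,1.95,0],0],
    [[0,0,0],[0,0,0],0]
  ]
}}

```text
t: 10.95
eef_pos: [624.9, -44.9, 183.4]
tcp_rot: [2.962, 0.028, 1.349]
ft_force: [-8.4, 2.1, 11.2]
opening: 0.087
grip_force: 30.2
```

```bash
python3 -c "
from h import *
tipinfo()"
```

```text
10.95 [624.9 -44.9 183.4] j [-0.16  0.47  1.71 -0.05  0.79  0.09] z [ 0.168 -0.066 -0.984] y [ 0.961 -0.211  0.178] F [-8.4  2.1 11.2] op 0.087 30.2
tip [621.  -44.  182.6] -21.5 122.6 ang 80.1 dist 124.5 tool a 79.7
```

Request:
{"api": "move_arm", "payload": {
  "commands": [
    [[-0.15,0.03,0.1],[0,0,0],0],
    [[-0.15,0.03,0.1],[0,0,0],0],
    [[0,0,0],[0,0,0],0]
  ]
}}

```text
t: 11.25
eef_pos: [621.8, -44.2, 184.6]
tcp_rot: [2.96, 0.028, 1.35]
ft_force: [-0.3, 0.0, -1.5]
opening: 0.083
grip_force: 30.0
```

```bash
python3 -c "
from h import *
tipinfo();s=state();print(s['moment'])
im=read_camera('scene');cv2.imwrite('pics/s7.png',cv2.resize(im[150:350,230:390],None,fx=3.7,fy=3))"
```

```text
11.25 [621.8 -44.2 184.6] j [-0.16  0.46  1.72 -0.05  0.78  0.09] z [ 0.17  -0.066 -0.983] y [ 0.961 -0.211  0.18 ] F [-0.3  0.  -1.5] op 0.083 30.0
tip [618.  -43.4 183.9] -24.5 123.9 ang 78.8 dist 126.3 tool a 79.6
[0.00897218 0.01798204 0.00400843]
```

View pics/s7.png

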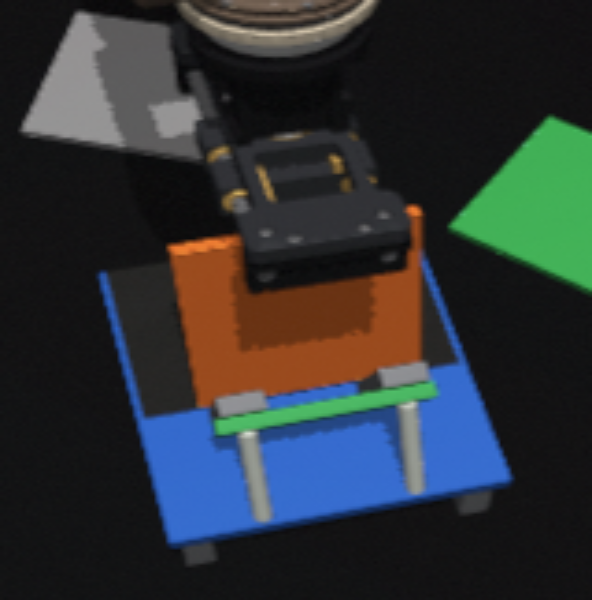

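Per the picture, the board is held clear at about 80°, its left side at (172–198, 245–405), and now central on the two beams. The force shows only the board's weight (−1.5 N). I work out foot height and gap numerically.

```bash
python3 -c "
from h import *
h=np.array([.977,-.215,0]);u=np.array([.215,.977,0]);t=np.array([644.8,-49.2,0])
im=cv2.imread('pics/s7.png');m=mask(im,(3,150,60),(20,255,255));c=max(cv2.findContours(m,0,1)[0],key=cv2.contourArea)
q=cv2.approxPolyDP(c,6,True)[:,0]
for p in q:
  px=(p[0]/3.7+230,p[1]/3+150)
  print(p,[ ((ray('scene',px,z)-t)@h).round(1) for z in (60,64,208)],[((ray('scene',px,z)-t)@u).round(1) for z in (60,64,208)])
s=state();e=np.array(s['eef_pos'])-t;print('tcp',e@h,e@u)
"
```

```text
[421 207] [np.float64(-123.7), np.float64(-121.3), np.float64(-33.5)] [np.float64(98.1), np.float64(97.2), np.float64(66.3)]
[406 207] [np.float64(-125.7), np.float64(-123.3), np.float64(-35.2)] [np.float64(89.8), np.float64(89.0), np.float64(59.4)]
[411 246] [np.float64(-94.1), np.float64(-91.8), np.float64(-8.8)] [np.float64(84.2), np.float64(83.4), np.float64(54.8)]
[403 269] [np.float64(-77.4), np.float64(-75.2), np.float64(5.3)] [np.float64(75.2), np.float64(74.4), np.float64(47.1)]
[258 294] [np.float64(-77.1), np.float64(-74.9), np.float64(5.5)] [np.float64(-7.4), np.float64(-7.7), np.float64(-22.0)]
[244 281] [np.float64(-88.8), np.float64(-86.6), np.float64(-4.3)] [np.float64(-12.6), np.float64(-13.0), np.float64(-26.4)]
[238 234] [np.float64(-126.4), np.float64(-123.9), np.float64(-35.8)] [np.float64(-7.8), np.float64(-8.2), np.float64(-22.3)]
[169 243] [np.float64(-128.3), np.float64(-125.9), np.float64(-37.4)] [np.float64(-47.0), np.float64(-47.2), np.float64(-55.2)]
[196 403] [np.float64(-5.3), np.float64(-3.4), np.float64(65.6)] [np.float64(-57.0), np.float64(-57.2), np.float64(-63.6)]
[246 389] [np.float64(-9.0), np.float64(-7.0), np.float64(62.6)] [np.float64(-29.2), np.float64(-29.5), np.float64(-40.3)]
[269 394] [np.float64(-2.6), np.float64(-0.7), np.float64(67.9)] [np.float64(-18.2), np.float64(-18.5), np.float64(-31.0)]
[361 379] [np.float64(-1.7), np.float64(0.2), np.float64(68.6)] [np.float64(31.9), np.float64(31.3), np.float64(10.9)]
[381 365] [np.float64(-9.2), np.float64(-7.2), np.float64(62.4)] [np.float64(44.8), np.float64(44.2), np.float64(21.7)]
[421 358] [np.float64(-9.2), np.float64(-7.2), np.float64(62.4)] [np.float64(67.0), np.float64(66.2), np.float64(40.3)]
tcp -23.62067727301043 -0.051557639674815844
```

Request:
{"api": "move_arm", "payload": {
  "commands": [
    [[0.42,-0.09,0.04],[0.43,1.95,0],0],
    [[0.42,-0.09,0.04],[0.43,1.95,0],0],
    [[0.42,-0.09,0.04],[0.43,1.95,0],0],
    [[0.42,-0.09,0.04],[0.43,1.95,0],0],
    [[0.42,-0.09,0.04],[0.43,1.95,0],0],
    [[0,0,0],[0,0,0],0]
  ]
}}

```text
t: 11.9
eef_pos: [642.8, -48.7, 185.9]
tcp_rot: [3.138, 0.028, 1.355]
ft_force: [-3.3, -0.3, 3.3]
opening: 0.081
grip_force: 30.0
```

Request:
{"api": "move_arm", "payload": {
  "commands": [
    [[0.42,-0.09,-0.03],[0.43,1.95,0],0],
    [[0.42,-0.09,-0.03],[0.43,1.95,0],0],
    [[0.42,-0.09,-0.03],[0.43,1.95,0],0],
    [[0.42,-0.09,-0.04],[0.43,1.95,0],0],
    [[0.42,-0.09,-0.04],[0.43,1.95,0],0],
    [[0,0,0],[0,0,0],0]
  ]
}}

```text
t: 12.5
eef_pos: [663.2, -53.1, 184.0]
tcp_rot: [-2.971, 0.028, 1.36]
ft_force: [-4.1, 0.0, 3.8]
opening: 0.083
grip_force: 30.0
```

```bash
cat >>h.py <<'E'
def st():
    s,R=rep();h=np.array([.977,-.215,0]);u=np.array([.215,.977,0]);e=np.array(s['eef_pos'])-[644.8,-49.2,0]
    print('tcp rel toe',(e@h).round(1),(e@u).round(1),e[2].round(1),'a',np.degrees(np.arctan2(-R[2,2],R[:,2]@h)).round(1),'M',np.round(s['moment'],2),'yawn',np.degrees(np.arctan2(R[1,1],R[0,1])).round(2))
E
python3 -c "
from h import *
st()"
```

```text
12.5 [663.2 -53.1 184. ] j [-0.17  0.65  1.36 -0.02  1.31  0.05] z [-0.172  0.009 -0.985] y [ 0.963 -0.211 -0.17 ] F [-4.1  0.   3.8] op 0.083 30.0
tcp rel toe 18.8 0.2 184.0 a 99.8 M [0.2  1.17 0.04] yawn -12.38
```

Request:
{"api": "move_arm", "payload": {
  "commands": [
    [[0.4,-0.09,-0.08],[0.43,1.95,0],0],
    [[0.4,-0.09,-0.09],[0.43,1.95,0],0],
    [[0.4,-0.09,-0.09],[0.43,1.95,0],0],
    [[0,0,0],[0,0,0],0]
  ]
}}

```text
t: 12.9
eef_pos: [675.0, -55.7, 181.3]
tcp_rot: [-2.867, 0.027, 1.362]
ft_force: [-3.2, 0.1, 2.7]
opening: 0.08
grip_force: 30.0
```

Request:
{"api": "move_arm", "payload": {
  "commands": [
    [[0.2,-0.04,-0.06],[0.21,0.98,0],0],
    [[0.2,-0.04,-0.06],[0.21,0.98,0],0],
    [[0.2,-0.04,-0.06],[0.21,0.98,0],0],
    [[0,0,0],[0,0,0],0]
  ]
}}

```text
t: 13.3
eef_pos: [681.2, -56.9, 179.6]
tcp_rot: [-2.814, 0.027, 1.364]
ft_force: [-4.2, -0.2, -1.4]
opening: 0.083
grip_force: 30.0
```

```bash
python3 -c "
from h import *
st()"
```

```text
13.3 [681.2 -56.9 179.6] j [-0.17  0.75  1.19 -0.01  1.53  0.04] z [-0.32   0.041 -0.946] y [ 0.925 -0.203 -0.322] F [-4.2 -0.2 -1.4] op 0.083 30.0
tcp rel toe 37.2 0.3 179.6 a 108.8 M [ 0.19  1.17 -0.02] yawn -12.38
```

Request:
{"api": "move_arm", "payload": {
  "commands": [
    [[0.2,-0.04,-0.08],[0.21,0.98,0],0],
    [[0.2,-0.04,-0.08],[0.21,0.98,0],0],
    [[0,0,0],[0,0,0],0]
  ]
}}

```text
t: 13.6
eef_pos: [685.3, -57.7, 178.2]
tcp_rot: [-2.779, 0.027, 1.365]
ft_force: [-5.1, 0.5, 1.1]
opening: 0.084
grip_force: 30.0
```

Request:
{"api": "move_arm", "payload": {
  "commands": [
    [[0.2,-0.04,-0.08],[0.21,0.98,0],0],
    [[0,0,0],[0,0,0],0]
  ]
}}

```text
t: 13.8
eef_pos: [686.3, -57.9, 178.0]
tcp_rot: [-2.759, 0.027, 1.365]
ft_force: [-10.4, 0.7, 3.6]
opening: 0.083
grip_force: 30.0
```

```bash
python3 -c "
from h import *
st()"
```

```text
13.8 [686.3 -57.9 178. ] j [-0.17  0.79  1.13 -0.01  1.61  0.04] z [-0.37   0.052 -0.928] y [ 0.906 -0.199 -0.373] F [-10.4   0.7   3.6] op 0.083 30.0
tcp rel toe 42.4 0.5 178.0 a 111.9 M [0.36 2.35 0.03] yawn -12.38
```

Request:
{"api": "move_arm", "payload": {
  "commands": [
    [[-0.12,0.03,0.05],[0,0,0],0],
    [[0,0,0],[0,0,0],0]
  ]
}}

```text
t: 14.0
eef_pos: [686.0, -57.8, 178.2]
tcp_rot: [-2.763, 0.026, 1.365]
ft_force: [-4.1, 2.1, -0.5]
opening: 0.082
grip_force: 30.0
```

Request:
{"api": "move_arm", "payload": {
  "commands": [
    [[-0.03,0,-0.08],[0,0,0],0],
    [[0,0,0],[0,0,0],0]
  ]
}}

```text
t: 14.2
eef_pos: [685.9, -57.8, 177.6]
tcp_rot: [-2.763, 0.026, 1.365]
ft_force: [-2.8, 0.4, 3.5]
opening: 0.085
grip_force: 30.0
```

Request:
{"api": "move_arm", "payload": {
  "commands": [
    [[-0.03,0,-0.08],[0,0,0],0],
    [[0,0,0],[0,0,0],0]
  ]
}}

```text
t: 14.4
eef_pos: [685.5, -57.7, 176.5]
tcp_rot: [-2.763, 0.026, 1.365]
ft_force: [-3.2, 0.8, 1.7]
opening: 0.085
grip_force: 30.0
```

Request:
{"api": "move_arm", "payload": {
  "commands": [
    [[-0.03,0,-0.08],[0,0,0],0],
    [[0,0,0],[0,0,0],0]
  ]
}}

```text
t: 14.6
eef_pos: [685.1, -57.7, 175.6]
tcp_rot: [-2.762, 0.026, 1.365]
ft_force: [-3.0, -0.0, 2.6]
opening: 0.087
grip_force: 30.0
```

Request:
{"api": "move_arm", "payload": {
  "commands": [
    [[-0.03,0,-0.08],[0,0,0],0],
    [[0,0,0],[0,0,0],0]
  ]
}}

```text
t: 14.8
eef_pos: [684.7, -57.7, 174.7]
tcp_rot: [-2.762, 0.026, 1.365]
ft_force: [-2.4, 0.8, 2.1]
opening: 0.084
grip_force: 30.0
```

Request:
{"api": "move_arm", "payload": {
  "commands": [
    [[-0.03,0,-0.08],[0,0,0],0],
    [[0,0,0],[0,0,0],0]
  ]
}}

```text
t: 15.0
eef_pos: [684.4, -57.7, 174.0]
tcp_rot: [-2.762, 0.026, 1.365]
ft_force: [-4.3, 0.2, 1.8]
opening: 0.083
grip_force: 30.0
```

Request:
{"api": "move_arm", "payload": {
  "commands": [
    [[-0.03,0,-0.08],[0,0,0],0],
    [[0,0,0],[0,0,0],0]
  ]
}}

```text
t: 15.2
eef_pos: [684.1, -57.7, 173.2]
tcp_rot: [-2.762, 0.026, 1.365]
ft_force: [-3.2, 0.9, 2.4]
opening: 0.081
grip_force: 30.0
```

Request:
{"api": "move_arm", "payload": {
  "commands": [
    [[-0.03,0,-0.08],[0,0,0],0],
    [[0,0,0],[0,0,0],0]
  ]
}}

```text
t: 15.4
eef_pos: [683.8, -57.7, 172.4]
tcp_rot: [-2.762, 0.026, 1.365]
ft_force: [-3.3, -0.1, 2.8]
opening: 0.082
grip_force: 30.0
```

```bash
python3 -c "
from h import *
st()
n='scene';im=read_camera(n);cv2.imwrite('pics/s8.png',im)
m=mask(im,(3,150,40),(20,255,255),(260,180,370,310));c=max(cv2.findContours(m,0,1)[0],key=cv2.contourArea)
h=np.array([.977,-.215,0]);u=np.array([.215,.977,0]);t=np.array([644.8,-49.2,0])
for p in cv2.approxPolyDP(c,2,True)[:,0]:
  print(p,[(((ray(n,p,z)-t)@h).round(1),((ray(n,p,z)-t)@u).round(1)) for z in (60,196)])
"
```

```text
15.4 [683.8 -57.7 172.4] j [-0.18  0.79  1.15 -0.01  1.59  0.04] z [-0.368  0.051 -0.929] y [ 0.907 -0.199 -0.37 ] F [-3.3 -0.1  2.8] op 0.082 30.0
tcp rel toe 39.9 0.0 172.4 a 111.7 M [ 0.25  0.86 -0.02] yawn -12.38
[291 274] [(np.float64(-23.6), np.float64(-37.1)), (np.float64(44.3), np.float64(-46.1))]
[285 276] [(np.float64(-22.1), np.float64(-49.5)), (np.float64(45.6), np.float64(-56.6))]
[284 285] [(np.float64(-3.4), np.float64(-55.4)), (np.float64(61.5), np.float64(-61.7))]
[292 280] [(np.float64(-10.3), np.float64(-37.9)), (np.float64(55.6), np.float64(-46.8))]
```

```bash
python3 -c "
from h import *
h=np.array([.977,-.215,0]);u=np.array([.215,.977,0]);t=np.array([644.8,-49.2,0])
n='scene';im=cv2.imread('pics/s8.png')
m=mask(im,(3,100,25),(25,255,255),(255,150,380,315))
for c in cv2.findContours(m,0,1)[0]:
  if cv2.contourArea(c)<20: continue
  print('--',cv2.contourArea(c))
  for p in cv2.approxPolyDP(c,2,True)[:,0]:
    print(p,[(((ray(n,p,z)-t)@h).round(1),((ray(n,p,z)-t)@u).round(1)) for z in (60,202)])
# column strip left of gripper, along board side
for v in range(205,295,3): print(v, im[v,286].tolist(), im[v,282].tolist(), im[v,335].tolist())
"
```

```text
-- 68.5
[291 274] [(np.float64(-23.6), np.float64(-37.1)), (np.float64(47.3), np.float64(-46.5))]
[285 275] [(np.float64(-24.2), np.float64(-49.0)), (np.float64(46.8), np.float64(-56.6))]
[283 285] [(np.float64(-3.9), np.float64(-57.3)), (np.float64(64.0), np.float64(-63.5))]
[293 280] [(np.float64(-9.9), np.float64(-36.0)), (np.float64(58.9), np.float64(-45.6))]
205 [91, 105, 124] [30, 34, 41] [24, 22, 21]
208 [89, 103, 122] [28, 33, 40] [33, 30, 30]
211 [82, 95, 112] [28, 34, 40] [48, 44, 43]
214 [59, 68, 82] [29, 34, 41] [64, 62, 64]
217 [38, 45, 54] [28, 33, 41] [61, 71, 86]
220 [27, 32, 39] [29, 34, 41] [67, 80, 95]
223 [29, 34, 41] [28, 34, 41] [72, 85, 101]
226 [28, 33, 40] [27, 33, 39] [75, 89, 107]
229 [44, 51, 61] [23, 28, 33] [79, 92, 110]
232 [47, 55, 66] [19, 20, 22] [83, 97, 115]
235 [33, 36, 42] [17, 16, 16] [88, 102, 119]
238 [34, 34, 33] [22, 23, 24] [91, 105, 123]
241 [26, 27, 27] [23, 24, 24] [90, 105, 124]
244 [25, 24, 24] [24, 24, 25] [90, 105, 123]
247 [25, 24, 24] [24, 24, 26] [88, 103, 121]
250 [23, 22, 22] [23, 24, 25] [87, 101, 119]
253 [23, 22, 22] [23, 24, 25] [83, 97, 115]
256 [24, 23, 24] [24, 24, 24] [79, 92, 110]
259 [24, 25, 24] [22, 24, 23] [76, 89, 106]
262 [23, 24, 24] [23, 23, 23] [73, 86, 102]
265 [24, 25, 25] [23, 24, 24] [70, 82, 98]
268 [23, 23, 24] [25, 25, 25] [68, 80, 96]
271 [24, 25, 24] [28, 30, 29] [64, 75, 90]
274 [24, 24, 24] [34, 35, 35] [60, 71, 83]
277 [33, 78, 155] [32, 33, 33] [56, 66, 78]
280 [24, 62, 126] [36, 38, 38] [50, 58, 69]
283 [14, 41, 84] [33, 37, 42] [44, 52, 62]
286 [68, 50, 51] [111, 62, 42] [37, 44, 53]
289 [111, 63, 38] [205, 106, 53] [96, 56, 37]
292 [131, 70, 36] [205, 106, 52] [133, 71, 38]
```

Request:
{"api": "move_arm", "payload": {
  "commands": [
    [[-0.03,0,-0.08],[0,0,0],0],
    [[0,0,0],[0,0,0],0]
  ]
}}

```text
t: 15.65
eef_pos: [683.5, -57.7, 171.7]
tcp_rot: [-2.762, 0.026, 1.365]
ft_force: [-4.3, 1.8, 3.1]
opening: 0.082
grip_force: 30.0
```

Request:
{"api": "move_arm", "payload": {
  "commands": [
    [[-0.03,0,-0.08],[0,0,0],0],
    [[0,0,0],[0,0,0],0]
  ]
}}

```text
t: 15.85
eef_pos: [683.4, -57.8, 171.4]
tcp_rot: [-2.763, 0.026, 1.365]
ft_force: [-2.4, 1.2, 6.6]
opening: 0.081
grip_force: 30.0
```

```bash
python3 -c "
from h import *
st()
h=np.array([.977,-.215,0]);u=np.array([.215,.977,0]);t=np.array([644.8,-49.2,0])
n='top';im=read_camera(n);cv2.imwrite('pics/t8.png',im)
# sample along lines on the board plane expected, at u=-50, +50
for uu in (-52,52):
  for L in range(-16,160,8):
    w=t+[0,0,60]+uu*u+h*(-8/np.cos(np.radians(22))+L*.3746)+np.array([0,0,L*.927]) if L>=0 else t+[0,0,60]+uu*u+h*(L-8.6)
    p=proj(n,w);print(uu,L,p.round(1),im[int(round(p[1])),int(round(p[0]))].tolist())
"
```

```text
15.85 [683.4 -57.8 171.4] j [-0.18  0.79  1.15 -0.01  1.58  0.04] z [-0.367  0.051 -0.929] y [ 0.908 -0.199 -0.37 ] F [-2.4  1.2  6.6] op 0.081 30.0
tcp rel toe 39.5 -0.1 171.4 a 111.7 M [0.32 1.16 0.  ] yawn -12.38
-52 -16 [367.9 227.4] [116, 136, 157]
-52 -8 [368.7 224.2] [116, 137, 158]
-52 0 [369.4 220.9] [116, 136, 158]
-52 8 [370.  219.2] [116, 136, 158]
-52 16 [370.6 217.5] [116, 135, 158]
-52 24 [371.2 215.7] [116, 135, 157]
-52 32 [371.8 214. ] [115, 135, 158]
-52 40 [372.4 212.2] [113, 135, 157]
-52 48 [373.  210.4] [113, 135, 157]
-52 56 [373.6 208.5] [114, 135, 157]
-52 64 [374.3 206.6] [113, 135, 157]
-52 72 [374.9 204.7] [113, 136, 157]
-52 80 [375.5 202.8] [113, 136, 157]
-52 88 [376.2 200.9] [113, 135, 157]
-52 96 [376.9 198.9] [114, 134, 157]
-52 104 [377.5 196.9] [113, 134, 156]
-52 112 [378.2 194.9] [113, 134, 156]
-52 120 [378.9 192.8] [113, 134, 157]
-52 128 [379.6 190.7] [113, 134, 157]
-52 136 [380.4 188.6] [114, 134, 156]
-52 144 [381.1 186.4] [113, 133, 154]
-52 152 [381.8 184.2] [110, 131, 154]
52 -16 [325.2 217.4] [113, 133, 156]
52 -8 [325.9 214.1] [114, 133, 156]
52 0 [326.7 210.9] [113, 133, 155]
52 8 [327.  209.1] [113, 133, 156]
52 16 [327.3 207.3] [114, 133, 156]
52 24 [327.6 205.5] [114, 134, 156]
52 32 [327.9 203.7] [115, 134, 157]
52 40 [328.2 201.8] [114, 133, 155]
52 48 [328.6 200. ] [113, 133, 156]
52 56 [328.9 198.1] [114, 133, 156]
52 64 [329.2 196.1] [114, 133, 156]
52 72 [329.5 194.2] [114, 133, 156]
52 80 [329.9 192.2] [113, 133, 155]
52 88 [330.2 190.1] [113, 133, 155]
52 96 [330.5 188.1] [113, 132, 155]
52 104 [330.9 186. ] [114, 133, 156]
52 112 [331.2 183.9] [114, 133, 156]
52 120 [331.6 181.8] [113, 133, 155]
52 128 [332.  179.6] [112, 133, 154]
52 136 [332.3 177.4] [111, 131, 153]
52 144 [332.7 175.2] [111, 130, 153]
52 152 [333.1 172.9] [111, 130, 152]
```

Request:
{"api": "move_arm", "payload": {
  "commands": [
    [[0.1,-0.02,-0.04],[0,0,0],0],
    [[0,0,0],[0,0,0],0]
  ]
}}

```text
t: 16.1
eef_pos: [683.5, -57.8, 171.3]
tcp_rot: [-2.76, 0.027, 1.365]
ft_force: [-9.7, 2.8, 10.2]
opening: 0.084
grip_force: 30.0
```

Request:
{"api": "move_arm", "payload": {
  "commands": [
    [[0.1,-0.02,-0.04],[0,0,0],0],
    [[0,0,0],[0,0,0],0]
  ]
}}

```text
t: 16.3
eef_pos: [683.6, -57.8, 171.2]
tcp_rot: [-2.758, 0.027, 1.366]
ft_force: [-14.2, 2.3, 12.4]
opening: 0.084
grip_force: 30.0
```

```bash
python3 -c "
from h import *
st()"
```

```text
16.3 [683.6 -57.8 171.2] j [-0.18  0.79  1.15 -0.01  1.59  0.04] z [-0.372  0.052 -0.927] y [ 0.906 -0.199 -0.374] F [-14.2   2.3  12.4] op 0.084 30.0
tcp rel toe 39.8 -0.1 171.2 a 112.0 M [0.69 3.35 0.01] yawn -12.38
```

Request:
{"api": "move_arm", "payload": {
  "commands": [
    [[-0.1,0.02,0.06],[0,0,0],0],
    [[-0.05,0.01,0.05],[0,0,0],0.05],
    [[0,0,0],[0,0,0],0.1],
    [[0,0,0],[0,0,0],0.13],
    [[0,0,0],[0,0,0],0.17],
    [[0,0,0],[0,0,0],0.22],
    [[0,0,0],[0,0,0],0.3],
    [[0,0,0],[0,0,0],0.3]
  ]
}}

```text
t: 17.1
eef_pos: [683.9, -57.9, 171.1]
tcp_rot: [-2.763, 0.027, 1.365]
ft_force: [0.4, -0.4, -0.7]
opening: 0.293
grip_force: 0.0
```

```bash
python3 -c "
from h import *
st()"
```

```text
17.1 [683.9 -57.9 171.1] j [-0.18  0.79  1.15 -0.01  1.58  0.04] z [-0.367  0.051 -0.929] y [ 0.907 -0.199 -0.37 ] F [ 0.4 -0.4 -0.7] op 0.293 0.0
tcp rel toe 40.0 -0.1 171.1 a 111.7 M [-0.1  -0.3  -0.03] yawn -12.38
```

Request:
{"api": "move_arm", "payload": {
  "commands": [
    [[0.18,-0.03,0.46],[0,0,0],0.3],
    [[0.37,-0.05,0.93],[0,0,0],0.3],
    [[0.37,-0.05,0.93],[0,0,0],0.3],
    [[0.37,-0.05,0.93],[0,0,0],0.3],
    [[0.37,-0.05,0.93],[0,0,0],0.3],
    [[0.5,-0.1,2],[0,0,0],0.3],
    [[0,0,3],[0,0,0],0.3],
    [[0,0,4],[0,0,0],0.3],
    [[0,0,4],[0,0,0],0.3],
    [[0,0,4],[0,0,0],0.3]
  ]
}}

```text
t: 18.1
eef_pos: [705.1, -61.1, 385.4]
tcp_rot: [-2.763, 0.026, 1.365]
ft_force: [-0.2, 0.1, -0.1]
opening: 0.297
grip_force: 0.0
```

Request:
{"api": "move_arm", "payload": {
  "commands": [
    [[-1,4,1],[0,0,0],0.3],
    [[-1,4,1],[0,0,0],0.3],
    [[-1,4,1],[0,0,0],0.3],
    [[-1,4,1],[0,0,0],0.3],
    [[-1,4,1],[0,0,0],0.3],
    [[-1,4,0],[0,0,0],0.3],
    [[-1,4,0],[0,0,0],0.3],
    [[-1,4,0],[0,0,0],0.3],
    [[-1,4,0],[0,0,0],0.3],
    [[0,0,0],[0,0,0],0.3]
  ]
}}

```text
t: 19.1
eef_pos: [613.6, 303.3, 433.5]
tcp_rot: [-2.762, 0.026, 1.371]
ft_force: [-0.5, -1.1, 0.3]
opening: 0.3
grip_force: 0.0
```

```bash
python3 -c "
from h import *
st()
h=np.array([.977,-.215,0]);u=np.array([.215,.977,0]);t=np.array([644.8,-49.2,0])
for n,roi in (('scene',(255,150,380,330)),('top',(290,160,410,280))):
  im=read_camera(n);cv2.imwrite('pics/f_%s.png'%n,im)
  m=mask(im,(3,120,30),(28,255,255),roi)
  for c in cv2.findContours(m,0,1)[0]:
    if cv2.contourArea(c)<25: continue
    print(n,cv2.contourArea(c))
    for p in cv2.approxPolyDP(c,1.5,True)[:,0]:
      print(p,[(((ray(n,p,z)-t)@h).round(1),((ray(n,p,z)-t)@u).round(1)) for z in (60,197)])
"
```

```text
19.1 [613.6 303.3 433.5] j [0.3  0.65 0.77 0.18 2.07 0.56] z [-0.368  0.05  -0.929] y [ 0.908 -0.194 -0.37 ] F [-0.5 -1.1  0.3] op 0.3 0.0
tcp rel toe -106.3 337.7 433.5 a 111.7 M [-0.06 -0.32  0.01] yawn -12.05
scene 487.0
[355 261] [(np.float64(-21.9), np.float64(93.7)), (np.float64(46.2), np.float64(65.0))]
[285 276] [(np.float64(-22.1), np.float64(-49.5)), (np.float64(46.1), np.float64(-56.7))]
[283 284] [(np.float64(-6.0), np.float64(-56.8)), (np.float64(59.8), np.float64(-62.9))]
[296 279] [(np.float64(-10.6), np.float64(-29.8)), (np.float64(55.9), np.float64(-40.0))]
[302 281] [(np.float64(-3.6), np.float64(-19.3)), (np.float64(61.8), np.float64(-31.1))]
[329 275] [(np.float64(-3.9), np.float64(35.3)), (np.float64(61.6), np.float64(15.4))]
[333 271] [(np.float64(-10.6), np.float64(45.2)), (np.float64(55.9), np.float64(23.8))]
[347 270] [(np.float64(-6.2), np.float64(72.8)), (np.float64(59.6), np.float64(47.2))]
[355 266] [(np.float64(-11.1), np.float64(90.6)), (np.float64(55.4), np.float64(62.4))]
top 198.0
[327 170] [(np.float64(88.3), np.float64(74.5)), (np.float64(52.6), np.float64(66.1))]
[328 172] [(np.float64(84.1), np.float64(71.0)), (np.float64(48.9), np.float64(63.1))]
[379 184] [(np.float64(83.6), np.float64(-54.4)), (np.float64(48.5), np.float64(-46.5))]
[385 183] [(np.float64(89.3), np.float64(-67.8)), (np.float64(53.4), np.float64(-58.2))]
[381 180] [(np.float64(94.2), np.float64(-56.9)), (np.float64(57.7), np.float64(-48.6))]
[342 171] [(np.float64(94.2), np.float64(38.9)), (np.float64(57.7), np.float64(35.0))]
```

```bash
python3 -c "
from cell import env
print(env.job_done())"
```

```text
the job is handed in; nothing more can be done
None
```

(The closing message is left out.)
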